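# Stack the keyed panel carrier and its cover on the test dock and bolt them down

## Robot

A 6-joint arm with a two-finger parallel gripper is mounted at the origin on the work surface. World frame = base frame: x ahead of the robot, y to its left, z up, the work surface at z = 0. Lengths are in mm, angles in rad, forces in N, time in s.
With the tool pointing down it reaches from about 350 to 775 mm from the base axis. Payload 7.3 kg.
Tool frame: the origin (TCP) lies midway between the tips of the shut fingers; the grasp point (between the pads) lies 19 mm behind it (bot.tcp_to_grasp is the distance from the TCP to the grasp point, in mm); z points along the fingers, y is the line along which they close (so a half turn about z gives the same grasp; the last joint's range is limited). The gripper opens to 92 mm and grips with 3 to 60 N. Pads are 19 mm wide; open, the fingers measure 130 mm over their backs; the gripper's body (75 mm by 190 mm) begins 47 mm behind the grasp point.
Start: joints at [-1.347, 0.342, 1.524, -0, 1.275, -0.146], TCP at [189.773, -489.521, 226.741] pointing down, gripper open.
Joint ranges: [-2.53, 2.53], [-0.77, 2.02], [0.04, 2.7], [-1, 4.14], [0.28, 2.66], [-3.11, 3.11]. Speed limits (rad/s): [2.57, 2.57, 3.14, 3.14, 3.14, 3.14].

## Interface

Orientations are given as [roll, pitch, yaw] about the fixed x, y, z axes, in that order (R = Rz(yaw) Ry(pitch) Rx(roll)).
In Python, from plant import bot, viewer gives the robot as it stands. The module is installed in compiled form; this text tells all that it offers.
- The arm moves only by the shell command python3 -m handwheel 'ROWS'. ROWS is text: rows parted by semicolons, each of 7 numbers parted by spaces: the shift along the tool's x, y, z scaled (see below), then the turn, a rotation vector about the tool's x, y, z scaled (see below), then the opening, from -1 (shut) to 1 (fully open), so that 0 is half open. In form: tx ty tz rx ry rz gripper; .... A call has 1 to 8 rows; each row is the pose to reach, as a shift and turn from the pose commanded when the call began, along the tool's axes at that moment, turning the shorter way round; what a row does not reach only later rows make up. The controller multiplies each number of a shift by 10 cm and each number of a turn by pi rad. A row lasts 1/12 s, in which the tool goes at most 41.7 mm and 7.16 degrees, less where a joint would pass 70% of its speed; a pose out of reach is approached as far as the arm can. A call with a number of a shift or a turn outside -1 to 1 is refused whole. A call with a gripper value outside its range is refused whole. The fingers move at their own pace and stop on an object; the grip force is fixed at half the most. Time passes only in rows, so rows that repeat a pose let the fingers close. It gives the time, the measured TCP pose, the force, the opening and the grip force at its end, in the units of the state.
- bot.get_obs(): the state, without advancing time (a new reading comes with each control period).
- viewer.capture(name): name is "scene" or "side" or "wrist"; returns a dict with "frame" (480x640x3 uint8, red, green, blue), "fov_y" (degrees; the focal length in pixels is half the picture's height over the tangent of half this angle, whatever the lens; pixels are square), "cx", "cy" (the principal point, pixels), "T" (4x4, takes a point from camera to world coordinates). Camera axes: x right, y down, z forward; pixel columns grow to the right and rows downward; lengths in mm; the calibration is good to about 2 mm. A picture is of the moment at which its call begins. There is no depth.
- bot.close_job(): hands the job in; it is judged then, once.
Trained networks look in a picture, given as the dict that the camera call returned (one of the last four; its "shot" number tells which), for a name from the list of things; names that differ only in an ending like _2 or _b are one class to them, and where a whole thing is asked for, a point or a joint stands for the part that bears it (a point fixed in the world has none). Each returns a list of dicts, best first, with "score" (0 to 1); they miss things now and then, are a little off and sometimes report something else, mostly with a low value. They report only what shows in the picture. A call takes as long as a camera call. They do not tell look-alikes from the thing itself.
- viewer.recognise(target, picture): "centre" ([column, row] in pixels, amid what is visible of it).
- viewer.cut_out(target, picture): "pixels" (480x640 bool, what is visible of it) and "centre" ([column, row] in pixels, amid what is visible of it).
The state is a dict: "time": time; "joint_positions": joint angles; "dq": joint speeds; "tau": joint torques, N m; "tool_pos": TCP position; "tcp_rot": TCP orientation; "contact_force": force on the tool from outside, world axes, zero at the start; "moment": the same for the moment, N m; "grip_width": finger opening in mm; "finger_force": force on a finger pad.
Only numpy, scipy, OpenCV 4.12 (cv2) and the standard library are available. Lean on these libraries where they do the work, as an engineer would, in place of code of your own. Each camera call takes 0.05 s, during which the arm holds its last target. There are 200 camera calls.

## Task

Load the test dock: set the panel carrier on the dock's pedestal, then the cover with the grip rib on the carrier, each turned so that its wide and narrow lugs drop fully into the matching notches below. Put them down rather than dropping them, then slide the dock's bolt all the way in over the cover and let go, leaving the other things on the bench where they are.

Things in the scene. Friction and masses are not known exactly. Their poses are not given: they have to be found in the camera images.
- dock: fixed test dock: aluminium base plate 100 x 250 x 8 mm with a grey notched pedestal 48 (x) x 104 (y) mm, 40 mm high, and a grey guide block with a sliding bolt beyond its +y end (y = 75 to 180 mm, 40 mm wide, 93 mm high). Origin: on the bench under the pedestal's centre; z up, y along the pedestal towards the guide block
- dock_top (a point): centre of the pedestal's flat top, 40 mm above the dock's origin. The top has an end notch 34 mm wide at the +y end and another 18 mm wide at the -y end, each 10 mm deep, 16 mm long (|y| = 36 to 52 mm) and open to the end face
- dock_wide (a point): centre of the floor of the dock's wide notch, at y = +45.5 mm, z = 30 mm in the dock's frame
- carrier: loose grey panel carrier, about 0.2 kg: a body 48 (x) x 104 (y) x 30 mm (z = 8 to 38 mm) on two 8 mm lugs, with thin panels in a pocket in its top. Origin: centre of the underside of the lugs; y: long axis, wide lug at +y. Grip it across the 48 mm, high up: what it stacks on is as wide. Seated, its axes are the dock's and its origin is 32 mm above the dock's
- carrier_wide (a point): underside of the carrier's wide lug, 45.5 mm from its origin along +y. The lugs are 13 mm long in y (y = +39 to +52 mm and -39 to -52 mm), 8 mm high, with rounded long edges: the one at +y is 30 mm wide (x), the one at -y only 14 mm wide
- carrier_top (a point): centre of the carrier's top, 38 mm above its origin. The top has an end notch 34 mm wide at the +y end and another 18 mm wide at the -y end, each 10 mm deep, 16 mm long (|y| = 36 to 52 mm) and open to the end face
- cover: loose grey cover, about 0.2 kg: a plate 48 (x) x 104 (y) x 18 mm (z = 8 to 26 mm), its -y end (the last 16 mm, over the narrow lug) only 22 mm wide, on two 8 mm lugs, with a grip rib 20 (x) x 56 (y) x 26 mm (z = 26 to 52 mm) amid. Origin: centre of the underside of the lugs; y: long axis, wide lug at +y. Seated, its axes are the carrier's and its origin is 30 mm above the carrier's
- cover_wide (a point): underside of the cover's wide lug, which is under the full-width end of the plate, 45.5 mm from its origin along +y. Its lugs are the same as the carrier's: 30 mm wide at +y, 14 mm wide at -y
- bolt (a joint): how far the bolt is slid in along the dock's -y: 0 drawn back, 0.045 m at its inner stop, where its tongue lies 17 mm over the end of the seated cover's plate with 4 mm to spare; from 0.028 m on it hits a part that is not fully down. About 2 N of friction; stays where it is left
- bolt_grip (a point): centre of the top of the bolt's upright black grip fin, 14 mm (dock's x) x 30 mm (y) x 28 mm high, its top 130 mm above the bench; it stands on the steel bolt, a bar 24 mm wide and 10 mm thick whose top is 102 mm above the bench and which reaches 45 mm from the fin's centre towards the pedestal. Moves with the bolt
- power_brick: loose black power brick, 50 x 110 x 32 mm; leave it alone. Origin: centre of its underside
- tape_roll: loose cardboard ring 90 mm across, 24 mm high; leave it alone. Origin: centre of its underside
- driver: loose screwdriver lying on the bench; leave it alone. Origin: its middle, near the axis
- probe_cup: loose white cup, 72 mm across, 85 mm high, full of test leads' plugs that stand up to about 110 mm; leave it alone. Origin: centre of its underside
- panel_stack: loose stack of thin display panels, 90 x 150 x 48 mm; leave it alone. Origin: centre of its underside
- cleaner: loose white closed bottle, 56 mm across, 150 mm high; leave it alone. Origin: centre of its underside
- screw_tray: loose white divided tray, 90 x 120 x 30 mm; leave it alone. Origin: centre of its underside
Mind the look-alikes: they are no part of the job. Leave any orange look-alike of the carrier alone. What is shaped like the cover but blue is not meant.

How it is judged:
By the outcome, as a careful person would: the job done as asked, in the order asked, and still so for the second after the job is handed in, with the robot touching nothing.
It also fails if it takes over 58 s, if anything falls off the work surface, if the arm or the gripper's body presses on something with over 40 N, if the wrist force passes 120 N, or if a joint passes its speed limit or range.

## Working session

There is one attempt and no reset: what is moved stays moved. The work goes in short steps, Python scripts to look and compute and a shell command to move; the robot and the scene stay as the last step left them, time stands still between calls to the robot, and variables do not carry over. Pictures are saved under pics/ and viewed, at most 12 in all, crops included, and the job is handed in when it is done.

```bash
mkdir -p pics
python3 - <<'E'
from plant import bot, viewer
import cv2, numpy as np, pickle
o=bot.get_obs(); print(o)
P={}
for n in ("scene","side","wrist"):
    p=viewer.capture(n); P[n]=p
    cv2.imwrite(f"pics/{n}0.png",p["frame"][:,:,::-1])
    print(n,p["fov_y"],p["cx"],p["cy"],np.round(p["T"],3).tolist(),p["shot"])
    for t in ("dock","carrier","cover","bolt_grip","carrier_wide","cover_wide","dock_wide","dock_top","carrier_top"):
        try: print(t,[(np.round(d["centre"]).tolist(),round(d["score"],2)) for d in viewer.recognise(t,p)][:4])
        except Exception as e: print(t,e)
pickle.dump(P,open("p0.pkl","wb"))
s=np.vstack([P["scene"]["frame"],P["side"]["frame"]])
E
```

```text
{'time': 0.0, 'joint_positions': array([-1.34701221e+00,  3.42738312e-01,  1.52501868e+00,  1.56537888e-05,
        1.27534969e+00, -1.46031242e-01]), 'dq': array([ 0.00011631, -0.00066611, -0.00043782,  0.00101793,  0.00099418,
        0.00042942]), 'tau': array([-1.18080094e-03, -4.31246817e+01, -2.44216669e+01,  7.16469996e-02,
        5.60376188e-02, -1.21713188e-04]), 'tool_pos': array([ 189.67970124, -489.11651456,  226.0362699 ]), 'tcp_rot': array([-3.14009692e+00, -2.35119620e-04,  3.69810618e-01]), 'contact_force': array([-0.73779222, -0.37602635,  0.49624453]), 'moment': array([-0.08489952, -0.00463193,  0.00822153]), 'finger_force': 0.0, 'grip_width': 91.60957558022498}
scene 52.849336297997034 320.6822998689349 237.2024710419384 [[0.828, 0.487, -0.279, 836.875], [0.561, -0.716, 0.415, -526.953], [0.002, -0.5, -0.866, 1024.365], [0.0, 0.0, 0.0, 1.0]] 1
dock [([384.0, 184.0], 0.82)]
carrier [([276.0, 354.0], 0.73), ([319.0, 391.0], 0.6), ([287.0, 262.0], 0.19)]
cover [([315.0, 171.0], 0.87), ([287.0, 262.0], 0.66), ([381.0, 184.0], 0.17)]
bolt_grip [([399.0, 151.0], 0.85)]

[... 609 characters left out ...]
9.0, 258.0], 0.86), ([315.0, 318.0], 0.82), ([292.0, 212.0], 0.21)]
bolt_grip [([227.0, 286.0], 0.68), ([235.0, 306.0], 0.48)]
carrier_wide [([320.0, 210.0], 0.88), ([350.0, 222.0], 0.62), ([342.0, 256.0], 0.27)]
cover_wide [([321.0, 322.0], 0.71), ([343.0, 259.0], 0.6), ([240.0, 305.0], 0.33)]
dock_wide [([237.0, 307.0], 0.71)]
dock_top [([238.0, 302.0], 0.82)]
carrier_top [([351.0, 222.0], 0.86)]
wrist 66.47413450905142 313.83806044193653 236.85943422152477 [[0.361, -0.902, -0.235, 252.693], [-0.932, -0.35, -0.091, -464.989], [-0.0, 0.252, -0.968, 383.254], [0.0, 0.0, 0.0, 1.0]] 3
dock []
carrier []
cover []
bolt_grip []
carrier_wide []
cover_wide []
dock_wide []
dock_top []
carrier_top []
```

View pics/scene0.png

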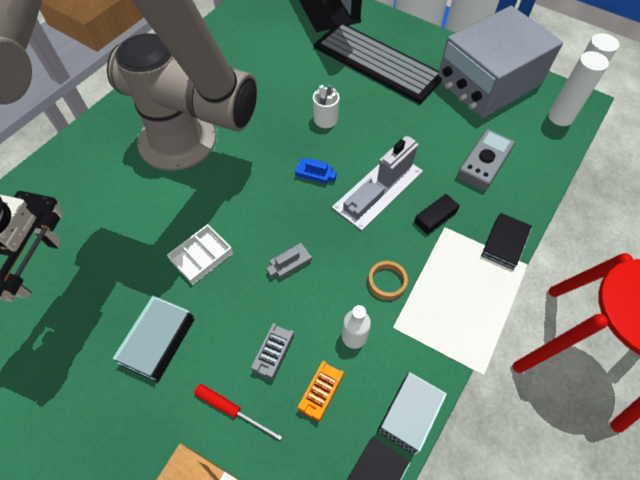

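View pics/side0.png

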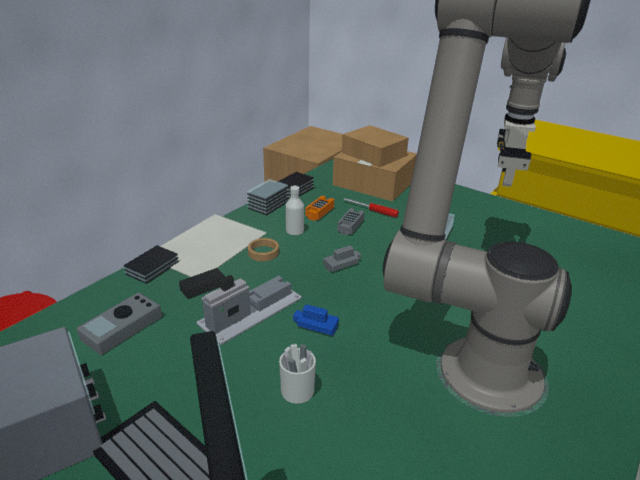

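```bash
cat > h.py <<'E'
import numpy as np, cv2
def f(p): return 240/np.tan(np.radians(p["fov_y"])/2)
def px2w(p,uv,z):
    T=p["T"]; d=T[:3,:3]@np.array([(uv[0]-p["cx"])/f(p),(uv[1]-p["cy"])/f(p),1]); o=T[:3,3]
    return o+d*(z-o[2])/d[2]
def w2px(p,w):
    T=p["T"]; c=(np.atleast_2d(w)-T[:3,3])@T[:3,:3]
    return c[:,:2]/c[:,2:]*f(p)+[p["cx"],p["cy"]]
E
python3 - <<'E'
import pickle,cv2,numpy as np
from h import *
P=pickle.load(open("p0.pkl","rb")); s=P["scene"]; d=P["side"]
print("T scene",s["T"][:3,3])
for n,a,b,z in [("carrier",(273,352),(351,221),25),("orange",(319,392),(319,209),25),("cover",(288,260),(342,258),25),("blue",(315,171),(317,320),25),("docktop",(381,186),(238,304),40),("grip",(399,148),(227,284),120)]:
    print(n,np.round(px2w(s,a,z)),np.round(px2w(d,b,z)))
F=s["frame"][:,:,::-1]
c=lambda u,v:cv2.resize(F[v-50:v+50,u-66:u+67],(400,300),interpolation=cv2.INTER_CUBIC)
cv2.imwrite("pics/crop1.png",np.vstack([np.hstack([c(295,370),c(288,260)]),np.hstack([c(385,180),c(320,180)])]))
E
```

```text
T scene [ 836.87464486 -526.95346233 1024.36548334]
carrier [ 588. -335.   25.] [ 583. -327.   25.]
orange [ 714. -348.   25.] [ 709. -328.   25.]
cover [ 486. -142.   25.] [ 486. -136.   25.]
blue [391. 108.  25.] [382. 118.  25.]
docktop [561. 152.  40.] [556. 203.  40.]
grip [562. 219. 120.] [552. 235. 120.]
```

View pics/crop1.png

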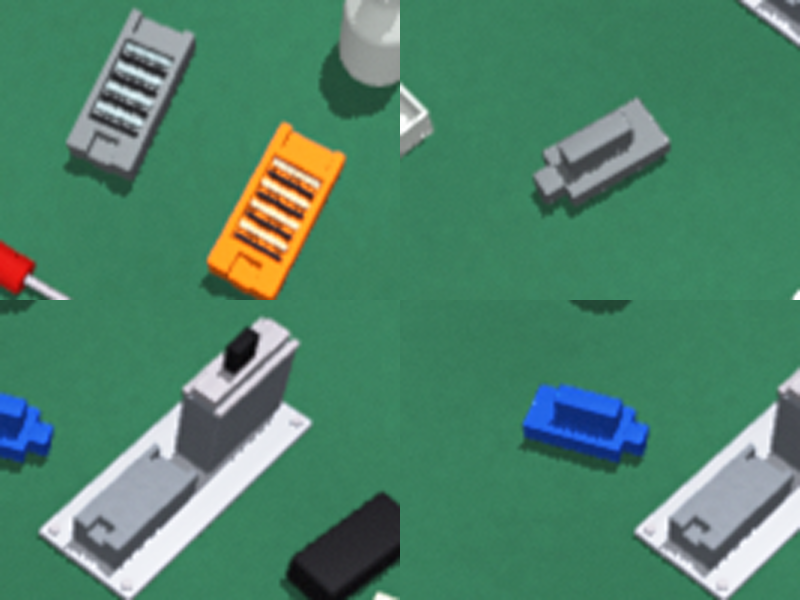

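Grey carrier is at scene (273,352), and its orange look-alike at (319,392). The grey cover is at (288,260), and the blue one at (315,171). The grey ones fit the description, as the crop confirms. The narrow notch of the carrier and the narrow end of the cover are both lower-left in the image, the same as the dock's. I'll move the wrist camera over the carrier.

```bash
python3 -m handwheel '1 0 0 0 0 0 1;1 0 0 0 0 0 1;1 0 0 0 0 0 1' >/dev/null; python3 -m handwheel '1 0 0 0 0 0 1;1 0 0 0 0 0 1;1 0 0 0 0 0 1' >/dev/null;python3 -m handwheel '1 0 0 0 0 0 1;1 0 0 0 0 0 1;1 0 0 0 0 0 1' >/dev/null;python3 -m handwheel '1 0 0 0 0 0 1;1 0 0 0 0 0 1;1 0 0 0 0 0 1;1 0 0 0 0 0 1'
cat >> h.py <<'E'
from scipy.optimize import minimize
def box(x0,x1,y0,y1,z0,z1): return np.array([[x,y,z] for x in (x0,x1) for y in (y0,y1) for z in (z0,z1)],float)
CAR=[box(-24,24,-52,52,8,38),box(-15,15,39,52,0,8),box(-7,7,-52,-39,0,8)]
COV=[box(-24,24,-36,52,8,26),box(-11,11,-52,-36,8,26),box(-10,10,-28,28,26,52),box(-15,15,39,52,0,8),box(-7,7,-52,-39,0,8)]
def xf(b,q,z0=0):
    c,s=np.cos(q[2]),np.sin(q[2]); return b@np.array([[c,s,0],[-s,c,0],[0,0,1]])+[q[0],q[1],z0]
def sil(p,boxes,q,z0=0,S=4):
    m=np.zeros((480*S,640*S),np.uint8)
    for b in boxes:
        h=cv2.convexHull((w2px(p,xf(b,q,z0))*S+(S-1)/2).round().astype(np.int32)); cv2.fillConvexPoly(m,h,255)
    return cv2.resize(m,(640,480),interpolation=cv2.INTER_AREA)/255.
def fit(p,boxes,mask,q0,z0=0):
    """mask->(x,y,yaw) by silhouette overlap"""
    m=mask.astype(float)
    def cost(v):
        s=sil(p,boxes,[v[0],v[1],v[2]/50],z0); return np.abs(s-m).sum()/m.sum()
    v=np.array([q0[0],q0[1],q0[2]*50]); r=None
    for st in (15,3):
        r=minimize(cost,v,method="Nelder-Mead",options=dict(initial_simplex=np.vstack([v]+[v+st*e for e in np.eye(3)]),xatol=.05,fatol=1e-5,maxiter=150)); v=r.x
    return np.array([v[0],v[1],v[2]/50]),r.fun
def notgreen(p,near):
    """objects vs green mat, restricted to the neighbourhood of a network mask"""
    F=p["frame"].astype(int); g=(F[...,1]-np.maximum(F[...,0],F[...,2]))<12
    n=cv2.dilate(near.astype(np.uint8),np.ones((9,9)))>0
    g&=n
    k,l,st,_=cv2.connectedComponentsWithStats(g.astype(np.uint8)); return l==1+np.argmax(st[1:,4])
E
cat > look.py <<'E'
import sys
from plant import bot,viewer
from h import *
def look(name,t,boxes,q0,z0=0,png=None,cam="wrist"):
    p=viewer.capture(cam); c=viewer.cut_out(t,p)
    c=[d for d in c if d["score"]>.3]
    e=w2px(p,[q0[0],q0[1],25])[0]
    d=min(c,key=lambda d:np.hypot(*(np.array(d["centre"])-e)))
    out=[]
    m2=notgreen(p,d["pixels"])
    for m in (d["pixels"],m2):
        q,e=fit(p,boxes,m,q0,z0); out.append((np.round(q,3).tolist(),round(e,3)))
    print(name,np.round(d["centre"]),round(d["score"],2),out)
    if png:
        F=p["frame"][:,:,::-1].copy()
        cs,_=cv2.findContours((sil(p,boxes,q,z0)>.5).astype(np.uint8),0,2); cv2.drawContours(F,cs,-1,(0,0,255),1)
        cs,_=cv2.findContours(m2.astype(np.uint8),0,2); cv2.drawContours(F,cs,-1,(255,255,0),1)
        cv2.imwrite(png,F)
    o=bot.get_obs(); print(o["time"],np.round(o["tool_pos"],1),np.round(o["tcp_rot"],3))
    return q,p
E
python3 - <<'E'
import pickle
from look import *
P=pickle.load(open("p0.pkl","rb")); s=P["scene"]
def yaw(a,b,z):
    a,b=px2w(s,a,z),px2w(s,b,z); d=b-a; print(a,b); return np.arctan2(d[1],d[0])-np.pi/2
yc=yaw((265,373),(284,328),38); yv=yaw((270,269),(305,251),26); yd=yaw((354,217),(382,191),40); print(yc,yv,yd)
look("carrier","carrier",CAR,[588,-335,yc],0,"pics/w1.png")
E
```

```text
time: 2.58
tool_pos: [566.1, -342.4, 225.8]
tcp_rot: [-3.141, -0.001, 0.374]
contact_force: [0.4, 0.1, -0.7]
grip_width: 91.6
finger_force: 0.0
[ 604.06601961 -381.16801122   38.        ] [ 579.59363636 -282.84930896   38.        ]
[ 466.10397789 -184.02964126   26.        ] [ 505.63266065 -100.31629513   26.        ]
[554.4846934   36.40843587  40.        ] [571.35234118 140.59745528  40.        ]
0.24395132137615683 -0.4411538934448822 -0.16050209940093718
carrier [312. 188.] 0.63 [([585.695, -331.32, 0.192], np.float64(0.036)), ([585.07, -332.145, 0.189], np.float64(0.031))]
2.6833 [ 562.9 -344.5  226.1] [-3.141e+00  1.000e-03  3.710e-01]
```

View pics/w1.png

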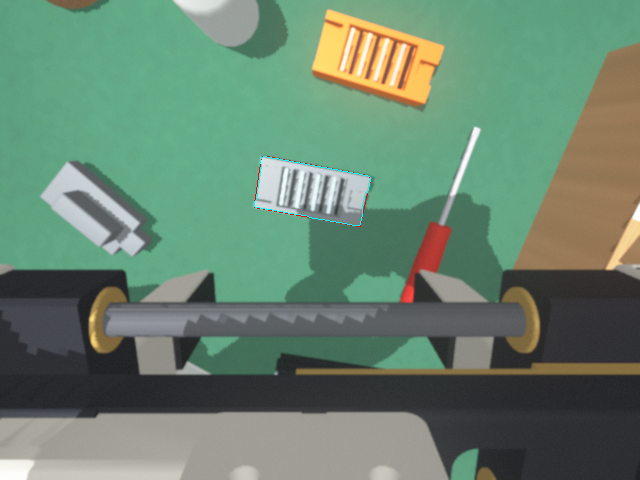

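The overlay fits the carrier (px 312,188; wide end left), and the narrow notch is on the right. Turn the gripper across it and look again from closer.

```bash
python3 -m handwheel '0.25 -0.03 0.3 0 0 -0.442 1;0.25 -0.03 0.3 0 0 -0.442 1;0.25 -0.03 0.3 0 0 -0.442 1;0.25 -0.03 0.3 0 0 -0.442 1;0.25 -0.03 0.3 0 0 -0.442 1;0.25 -0.03 0.3 0 0 -0.442 1;0.25 -0.03 0.3 0 0 -0.442 1;0.25 -0.03 0.3 0 0 -0.442 1' | head -3
python3 -c "
from plant import bot;print(bot.get_obs()['joint_positions'])"
```

```text
time: 3.35
tool_pos: [583.5, -334.4, 197.1]
tcp_rot: [-3.141, 0.0, 1.374]
[-6.34026553e-01  6.41492731e-01  1.10825033e+00 -5.19490439e-04
  1.39192187e+00 -4.37116030e-01]
```

```bash
python3 -m handwheel '0 0 0.3 0 0 -0.123 1;0 0 0.3 0 0 -0.123 1;0 0 0.3 0 0 -0.123 1;0 0 0.3 0 0 -0.123 1;0 0 0.3 0 0 -0.123 1' | head -3
python3 - <<'E'
from look import *
look("carrier","carrier",CAR,[585,-332,.19],0,"pics/w2.png")
E
```

```text
time: 3.77
tool_pos: [584.0, -334.1, 167.2]
tcp_rot: [3.142, 0.001, 1.752]
carrier [316. 218.] 0.77 [([585.052, -331.157, 0.195], np.float64(0.048)), ([585.255, -331.45, 0.188], np.float64(0.03))]
3.8667 [ 584.5 -333.8  167.3] [3.141e+00 1.000e-03 1.752e+00]
```

View pics/w2.png

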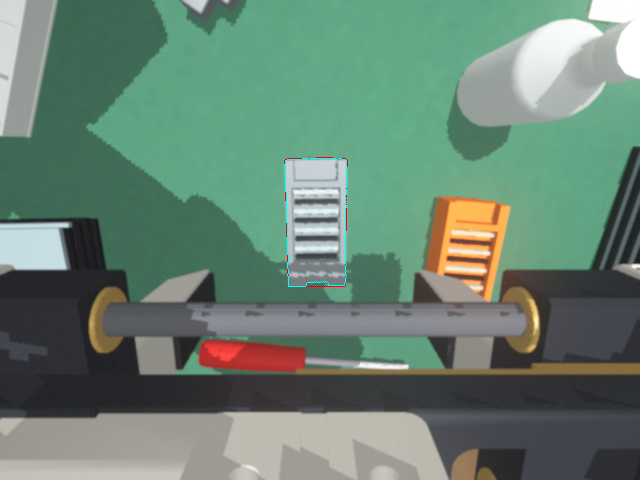

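```bash
python3 -m handwheel '0.02 0.01 0.95 0 0 -0.003 0.5;0.02 0.01 0.95 0 0 -0.003 0.5;0.02 0.01 0.95 0 0 -0.003 0.5' | head -3
python3 -m handwheel '0 0 0.58 0 0 0 0.5;0 0 0.58 0 0 0 0.5;0 0 0.58 0 0 0 0.5;0 0 0.58 0 0 0 0.5'
python3 -m handwheel '0 0 0 0 0 0 -1;0 0 0 0 0 0 -1;0 0 0 0 0 0 -1;0 0 0 0 0 0 -1;0 0 0 0 0 0 -1;0 0 0 0 0 0 -1'
```

```text
time: 4.12
tool_pos: [582.5, -329.1, 65.9]
tcp_rot: [-3.135, -0.007, 1.763]
time: 4.45
tool_pos: [585.7, -331.2, 14.2]
tcp_rot: [-3.141, -0.0, 1.764]
contact_force: [0.1, 0.1, 0.8]
grip_width: 69.1
finger_force: 0.0
time: 4.95
tool_pos: [586.1, -331.6, 15.5]
tcp_rot: [3.14, 0.002, 1.766]
contact_force: [-1.9, 0.5, 6.4]
grip_width: 47.9
finger_force: 30.0
```

```bash
python3 -m handwheel '0 0 -1 0 0 0 -1;0 0 -1 0 0 0 -1;0 0 -1 0 0 0 -1' | head -7
python3 -m handwheel '0.5 0 -1 0 0 0 -1;0.5 0 -1 0 0 0 -1;0.5 0 -1 0 0 0 -1;0.5 0 -1 0 0 0 -1'
cat >> h.py <<'E'
def DOCK(b0=-60,s=0): return [box(-50,50,b0,b0+250,0,8),box(-24,24,-52,52,8,40),box(-20,20,75,180,8,93),box(-12,12,80-1000*s,150-1000*s,92,102),box(-7,7,110-1000*s,140-1000*s,102,130)]
E
python3 - <<'E'
import pickle
from h import *
P=pickle.load(open("p0.pkl","rb"))
for n,c in (("scene",(381,186)),("side",(240,305))):
    p=P[n]; near=np.zeros((480,640)); cv2.circle(near,c,75,1,-1)
    F=p["frame"].astype(int); g=((F[...,1]-np.maximum(F[...,0],F[...,2]))<12)&(near>0)
    k,l=cv2.connectedComponents(g.astype(np.uint8)); m=l==l[c[1],c[0]]
    for b0 in (-65,-60,-55):
        q,e=fit(p,DOCK(b0),m,[563,88,-.16]); print(n,m.sum(),b0,np.round(q,3),round(e,3))
E
```

```text
time: 5.2
tool_pos: [587.3, -332.1, 119.4]
tcp_rot: [3.137, 0.005, 1.766]
contact_force: [1.2, -2.4, -1.2]
grip_width: 48.0
finger_force: 30.0
time: 5.53
tool_pos: [577.9, -280.6, 221.0]
tcp_rot: [3.133, 0.007, 1.768]
contact_force: [0.9, -0.6, -1.5]
grip_width: 47.8
finger_force: 30.0
scene 3637 -65 [ 5.39976e+02  1.06645e+02 -1.46000e-01] 0.026
scene 3637 -60 [ 5.38975e+02  1.02192e+02 -1.55000e-01] 0.03
scene 3637 -55 [ 5.38419e+02  9.77730e+01 -1.55000e-01] 0.04
side 8583 -65 [ 5.42245e+02  1.07263e+02 -1.52000e-01] 0.532
side 8583 -60 [ 5.42027e+02  1.06781e+02 -1.52000e-01] 0.531
side 8583 -55 [ 5.42631e+02  1.07232e+02 -1.47000e-01] 0.532
```

```bash
python3 -m handwheel '1 0 -0.6 0 0 0 -1;1 0 -0.6 0 0 0 -1;1 0 -0.6 0 0 0 -1' | head -1
python3 -m handwheel '1 0 -0.6 0 0 0 -1;1 0 -0.6 0 0 0 -1;1 0 -0.6 0 0 0 -1' | head -1
python3 -m handwheel '0.6 -0.07 0 0 0 0.11 -1;0.6 -0.07 0 0 0 0.11 -1;0.6 -0.07 0 0 0 0.11 -1;0.6 -0.07 0 0 0 0.11 -1;0.6 -0.07 0 0 0 0.11 -1'
python3 - <<'E'
from plant import bot,viewer
from h import *
import pickle
p=viewer.capture("wrist"); pickle.dump(p,open("p3.pkl","wb"))
F=p["frame"][:,:,::-1].copy()
o=bot.get_obs(); print(o["time"],o["tool_pos"],o["tcp_rot"])
for t in ("dock","dock_top","dock_wide","bolt_grip"): print(t,[(d["centre"],d["score"]) for d in viewer.recognise(t,p)][:2])
for b in DOCK(-62):
    h=cv2.convexHull(w2px(p,xf(b,[540,104,-.15])).round().astype(np.int32)); cv2.polylines(F,[h],True,(0,0,255),1)
cv2.imwrite("pics/w3.png",F)
E
```

```text
time: 5.78
time: 6.03
time: 6.45
tool_pos: [518.6, -28.4, 332.8]
tcp_rot: [-3.14, 0.0, 1.423]
contact_force: [-0.2, 0.2, -2.3]
grip_width: 48.2
finger_force: 30.0
6.5 [518.72122423 -28.740995   332.83309052] [-3.14027779e+00  2.77800632e-04  1.42278302e+00]
dock [([311.0, 66.8], 0.72)]
dock_top [([311.7, 69.5], 0.8)]
dock_wide [([314.0, 67.9], 0.7)]
bolt_grip [([475.8, 195.2], 0.67)]
```

View pics/w3.png

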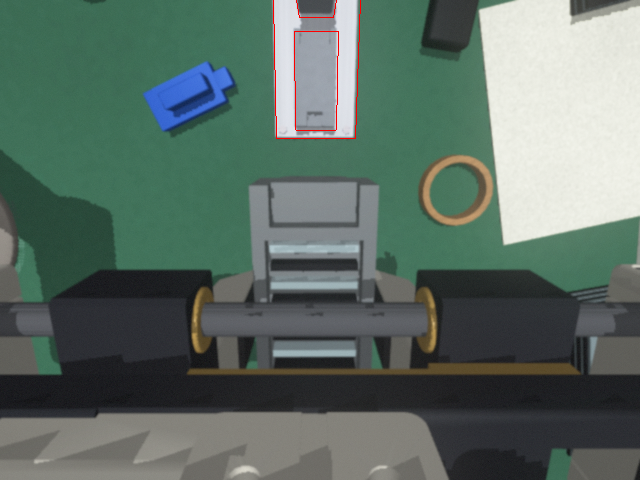

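```bash
python3 -m handwheel '0.24 0.01 1 0 0 0 -1;0.24 0.01 1 0 0 0 -1;0.24 0.01 1 0 0 0 -1' | head -1
python3 -m handwheel '0 0 0.33 0 0 0 -1;0 0 0.33 0 0 0 -1;0 0 0.33 0 0 0 -1'
python3 - <<'E'
from plant import bot,viewer
from h import *
import pickle
p=viewer.capture("wrist"); pickle.dump(p,open("p4.pkl","wb"))
o=bot.get_obs(); print(o["time"],o["tool_pos"],o["tcp_rot"])
F=p["frame"][:,:,::-1]
print(w2px(p,xf(np.array([[0,0,40],[0,-52,40],[0,52,40],[24,0,40],[-24,0,40.],[0,-60,8]]),[540,104,-.15])).round())
cv2.imwrite("pics/w4.png",cv2.resize(F[0:220,200:440],(800,733))[:600])
g=F.mean(2); 
for r in (60,90,120): print(r,g[r,250:400:3].astype(int).tolist())
E
```

```text
time: 6.95
time: 7.2
tool_pos: [522.6, -4.9, 199.9]
tcp_rot: [-3.138, 0.0, 1.42]
contact_force: [-0.0, 0.5, -1.2]
grip_width: 47.7
finger_force: 30.0
7.25 [523.84165042  -5.09379167 201.63550065] [3.14106494e+00 1.18032665e-04 1.41985697e+00]
[[316.  87.]
 [316. 153.]
 [316.  15.]
 [345.  87.]
 [286.  87.]
 [316. 161.]]
60 [98, 97, 98, 204, 215, 214, 221, 222, 222, 224, 222, 217, 163, 165, 164, 166, 164, 166, 167, 168, 167, 166, 166, 166, 164, 165, 166, 164, 166, 167, 166, 172, 220, 222, 220, 220, 223, 222, 222, 224, 186, 101, 101, 102, 100, 99, 98, 100, 99, 96]
90 [93, 96, 97, 170, 219, 214, 220, 222, 224, 226, 224, 219, 167, 165, 164, 165, 165, 164, 165, 164, 164, 164, 167, 169, 167, 168, 167, 166, 167, 164, 165, 182, 221, 223, 222, 222, 223, 222, 223, 222, 142, 100, 101, 100, 99, 99, 98, 99, 99, 97]
120 [94, 94, 96, 119, 221, 213, 219, 224, 223, 225, 223, 223, 169, 158, 159, 161, 163, 162, 162, 164, 162, 162, 163, 164, 163, 161, 162, 161, 162, 163, 163, 199, 221, 222, 220, 223, 222, 222, 224, 211, 108, 101, 100, 100, 97, 98, 98, 96, 96, 95]
```

View pics/w4.png

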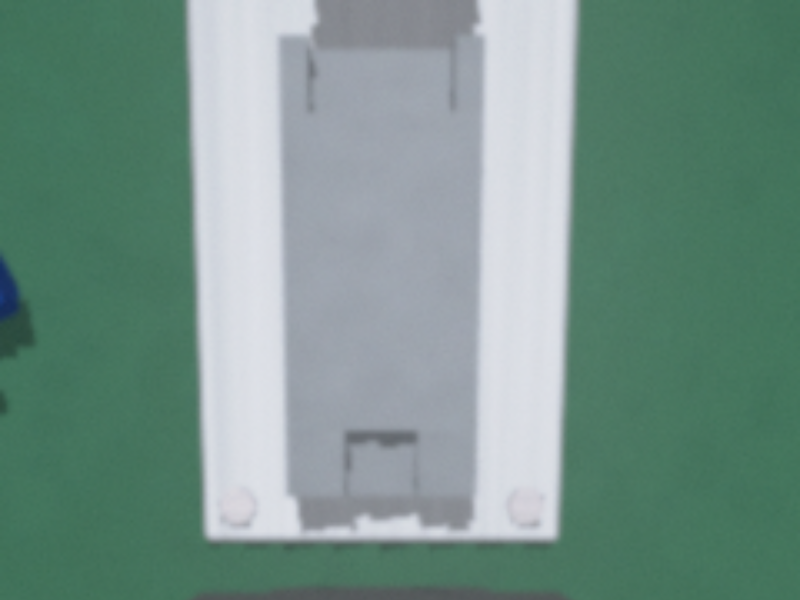

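Run:
```python
from h import *
import pickle
p=pickle.load(open("p4.pkl","rb"))
c=[((x+.5)/3.3333-.5+200,(y+.5)/3.3333-.5) for x,y in ((279,37),(484,37),(474,496),(289,496))]
w=np.array([px2w(p,u,40)[:2] for u in c]); print(w.round(1))
m=np.array([[-24,52],[24,52],[24,-52],[-24,-52.]])
a=m; b=w-w.mean(0); yaw=np.arctan2((a[:,0]*b[:,1]-a[:,1]*b[:,0]).sum(),(a*b).sum())
print("dock",w.mean(0),yaw,"len",np.linalg.norm(w[0]-w[3]),np.linalg.norm(w[1]-w[0]),np.linalg.norm(w[2]-w[3]))
```

```text
[[523.7 161.9]
 [570.4 154.7]
 [554.6  53. ]
 [508.5  60. ]]
dock [539.31228114 107.41478592] -0.15083843728408575 len 102.99834315365312 47.30138335505272 46.61078313632674
```

```bash
python3 -m handwheel '1 -0.015 0 0 0 0 -1;1 -0.015 0 0 0 0 -1;1 -0.015 0 0 0 0 -1;1 -0.015 0 0 0 0 -1' | head -3
python3 -m handwheel '0.135 0 1 0 0 0 -1;0.135 0 1 0 0 0 -1;0.135 0 1 0 0 0 -1;0.135 0 1 0 0 0 -1' |head -3
python3 -m handwheel '0 0 0.36 0 0 0 -1;0 0 0.36 0 0 0 -1;0 0 0.36 0 0 0 -1;0 0 0.36 0 0 0 -1'
python3 -c "
from plant import bot;o=bot.get_obs();print(o['tool_pos'],o['tcp_rot'])"
```

```text
time: 7.58
tool_pos: [538.4, 97.8, 203.5]
tcp_rot: [3.137, -0.002, 1.424]
time: 7.92
tool_pos: [537.4, 107.3, 98.3]
tcp_rot: [-3.136, 0.001, 1.42]
time: 8.25
tool_pos: [540.8, 107.4, 67.5]
tcp_rot: [3.137, -0.001, 1.42]
contact_force: [0.6, 0.5, -3.1]
grip_width: 48.2
finger_force: 30.0
[540.79272285 107.41151925  67.45542987] [ 3.13740303e+00 -6.76013764e-04  1.41963044e+00]
```

```bash
python3 -m handwheel '0 0 0 0 0 0 -1;0 0 0 0 0 0 -1' | head -4
python3 -m handwheel '0 0 0.05 0 0 0 -1;0 0 0.1 0 0 0 -1;0 0 0.1 0 0 0 -1' | head -4
python3 -m handwheel '0 0 0.03 0 0 0 -1;0 0 0.06 0 0 0 -1;0 0 0.06 0 0 0 -1' | head -4
```

```text
time: 8.42
tool_pos: [540.2, 107.7, 66.8]
tcp_rot: [3.138, -0.001, 1.42]
contact_force: [0.6, 0.2, -2.1]
time: 8.67
tool_pos: [538.2, 107.8, 53.9]
tcp_rot: [-3.14, 0.0, 1.42]
contact_force: [-0.5, 0.3, -2.9]
time: 8.92
tool_pos: [538.4, 107.8, 47.9]
tcp_rot: [-3.14, 0.0, 1.42]
contact_force: [-0.1, 0.2, -3.2]
```

```bash
python3 -m handwheel '0 0 0.01 0 0 0 -1;0 0 0.02 0 0 0 -1;0 0 0.02 0 0 0 -1' | head -4
```

```text
time: 9.17
tool_pos: [538.8, 107.9, 47.6]
tcp_rot: [3.141, 0.0, 1.42]
contact_force: [-4.0, -0.4, 4.6]
```

```bash
python3 -m handwheel '0 0 0 0 0 0 0.5;0 0 0 0 0 0 0.5;0 0 0 0 0 0 0.5' | tail -2
python3 -m handwheel '0 0 -1 0 0 0 0.5;0 0 -1 0 0 0 0.5;0 0 -1 0 0 0 0.5' | head -2
python3 -m handwheel '-1 0 -0.6 0 0 0 0.5;-1 0 -0.6 0 0 0 0.5;-1 0 -0.6 0 0 0 0.5;-1 0 -0.6 0 0 0 0.5' | head -3
python3 - <<'E'
from plant import bot,viewer
from h import *
import pickle
p=viewer.capture("wrist"); pickle.dump(p,open("p5.pkl","wb"))
s=viewer.capture("scene")
m=[d for d in viewer.cut_out("carrier",p)]
print([(d["centre"],d["score"]) for d in m])
print(w2px(p,[539.3,107.4,70]))
F=p["frame"][:,:,::-1].copy()
q=[539.3,107.4,-.151]
for z,X in ((70,24),):
    h=w2px(p,xf(np.array([[-24,-52,70],[24,-52,70],[24,52,70],[-24,52,70.]]),q)); print(h.round())
    cv2.polylines(F,[(h*16).round().astype(np.int32)],True,(0,0,255),1,shift=4)
u=np.clip(h.mean(0).round().astype(int),[120,90],[520,390])
a=cv2.resize(F[u[1]-90:u[1]+90,u[0]-120:u[0]+120],(400,300),interpolation=cv2.INTER_CUBIC)
G=s["frame"][:,:,::-1]; b=cv2.resize(G[135:225,320:440],(400,300),interpolation=cv2.INTER_CUBIC)
cv2.imwrite("pics/c5.png",np.hstack([a,b]))
E
```

```text
grip_width: 63.5
finger_force: 0.0
time: 9.67
tool_pos: [541.1, 108.0, 151.5]
time: 10.0
tool_pos: [525.3, 4.6, 210.5]
tcp_rot: [3.134, 0.002, 1.416]
[([309.8, 86.7], 0.95), ([339.8, 84.0], 0.39)]
[[309.96358997  92.10003531]]
[[280. 162.]
 [341. 162.]
 [343.  15.]
 [276.  15.]]
```

View pics/c5.png

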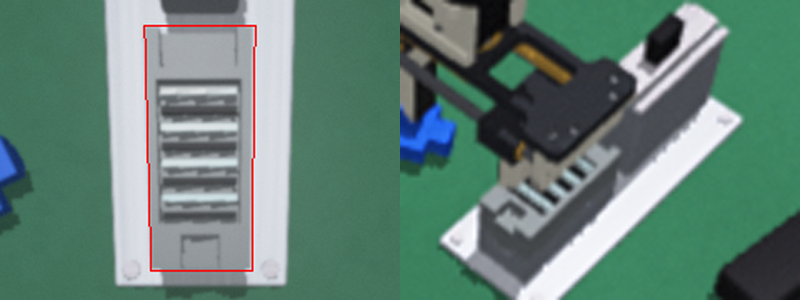

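Carrier is seated: both lug notches line up in the left crop (wide notch at top), and contact came at the expected height. Now the cover.

```bash
python3 -m handwheel '-1 -0.16 0 0 0 0 1;-1 -0.16 0 0 0 0 1;-1 -0.16 0 0 0 0 1' | head -1
python3 -m handwheel '-0.5 0 0.3 0 0 0.092 1;-0.5 0 0.3 0 0 0.092 1;-0.5 0 0.3 0 0 0.092 1;-0.5 0 0.3 0 0 0.092 1;-0.5 0 0.3 0 0 0.092 1' | head -3
python3 - <<'E'
from look import *
look("cover","cover",COV,[486,-140,-.44],0,"pics/w6.png")
E
```

```text
time: 10.4
time: 10.82
tool_pos: [485.5, -135.9, 175.8]
tcp_rot: [-3.14, -0.0, 1.134]
cover [317. 220.] 0.7 [([484.47, -141.168, -0.391], np.float64(0.042)), ([484.459, -141.648, -0.395], np.float64(0.023))]
10.9167 [ 485.8 -135.8  176.5] [-3.141 -0.     1.134]
```

View pics/w6.png

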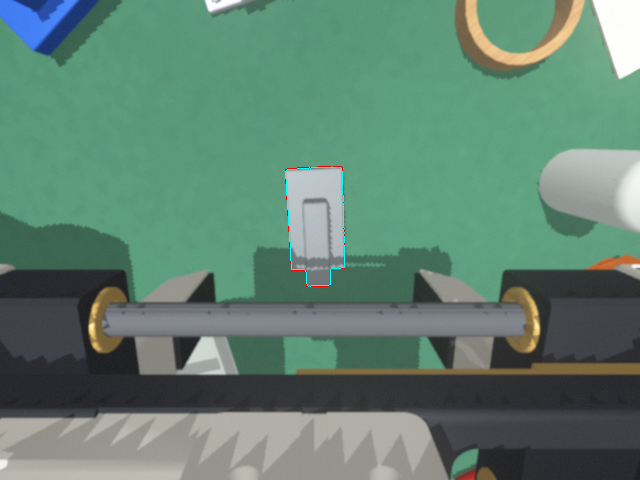

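```bash
python3 -m handwheel '-0.058 0.013 0.9 0 0 -0.0134 0;-0.058 0.013 0.9 0 0 -0.0134 0;-0.058 0.013 0.9 0 0 -0.0134 0;-0.058 0.013 0.9 0 0 -0.0134 0' | head -3
python3 -m handwheel '0 0 0.3 0 0 0 0;0 0 0.5 0 0 0 0;0 0 0.55 0 0 0 0;0 0 0.55 0 0 0 0' | head -4
python3 -m handwheel '0 0 0 0 0 0 -1;0 0 0 0 0 0 -1;0 0 0 0 0 0 -1;0 0 0 0 0 0 -1;0 0 0 0 0 0 -1;0 0 0 0 0 0 -1'
```

```text
time: 11.25
tool_pos: [482.7, -141.4, 84.9]
tcp_rot: [-3.136, -0.0, 1.174]
time: 11.58
tool_pos: [484.8, -142.6, 32.5]
tcp_rot: [3.141, 0.0, 1.174]
contact_force: [-0.1, -0.2, -0.0]
time: 12.08
tool_pos: [484.6, -142.9, 32.6]
tcp_rot: [3.14, 0.0, 1.173]
contact_force: [-0.5, 0.6, 6.5]
grip_width: 19.6
finger_force: 29.9
```

```bash
python3 -m handwheel '0 0 -1 0 0 0 -1;0 0 -1 0 0 0 -1;0 0 -1 0 0 0 -1' | tail -3
python3 -m handwheel '0.9 -0.2 -0.5 0 0 0 -1;0.9 -0.2 -0.5 0 0 0 -1;0.9 -0.2 -0.5 0 0 0 -1' | head -2
python3 -m handwheel '0.9 -0.2 0 0 0 0 -1;0.9 -0.2 0 0 0 0 -1;0.9 -0.2 0 0 0 0 -1' | head -2
python3 -m handwheel '0.71 -0.07 0 0 0 -0.0786 -1;0.71 -0.07 0 0 0 -0.0786 -1;0.71 -0.07 0 0 0 -0.0786 -1;0.71 -0.07 0 0 0 -0.0786 -1;0.71 -0.07 0 0 0 -0.0786 -1;0.71 -0.07 0 0 0 -0.0786 -1'
```

```text
contact_force: [1.7, -0.6, -2.5]
grip_width: 20.0
finger_force: 29.9
time: 12.58
tool_pos: [501.2, -49.5, 183.9]
time: 12.83
tool_pos: [517.0, 43.8, 181.8]
time: 13.33
tool_pos: [537.6, 105.9, 181.4]
tcp_rot: [-3.141, 0.001, 1.418]
contact_force: [-0.1, 0.4, -2.2]
grip_width: 20.1
finger_force: 29.9
```

```bash
python3 -m handwheel '0.013 0.01 0.35 0 0 -0.0005 -1;0.013 0.01 0.62 0 0 -0.0005 -1;0.013 0.01 0.62 0 0 -0.0005 -1;0.013 0.01 0.62 0 0 -0.0005 -1' | head -4
python3 -m handwheel '0 0 0 0 0 0 -1;0 0 0 0 0 0 -1' | head -4
python3 - <<'E'
from plant import bot,viewer
from h import *
p=viewer.capture("wrist");s=viewer.capture("scene");d=viewer.capture("side")
o=bot.get_obs(); print(o["tool_pos"],o["tcp_rot"])
c=lambda P,u,v,w=60,h=45:cv2.resize(P["frame"][v-h:v+h,u-w:u+w,::-1],(400,300),interpolation=cv2.INTER_CUBIC)
cv2.imwrite("pics/c7.png",np.vstack([np.hstack([c(p,320,240,240,180),c(s,375,180)]),np.hstack([c(d,255,295),c(d,255,295,120,90)])]))
E
```

```text
time: 13.67
tool_pos: [538.3, 106.9, 119.1]
tcp_rot: [-3.138, 0.001, 1.42]
contact_force: [-0.2, 0.5, -1.9]
time: 13.83
tool_pos: [540.5, 107.7, 121.7]
tcp_rot: [3.138, -0.001, 1.421]
contact_force: [0.2, -0.6, -1.9]
[539.97166324 107.95913988 121.08019741] [ 3.13911677e+00 -4.18712421e-04  1.42140406e+00]
```

View pics/c7.png

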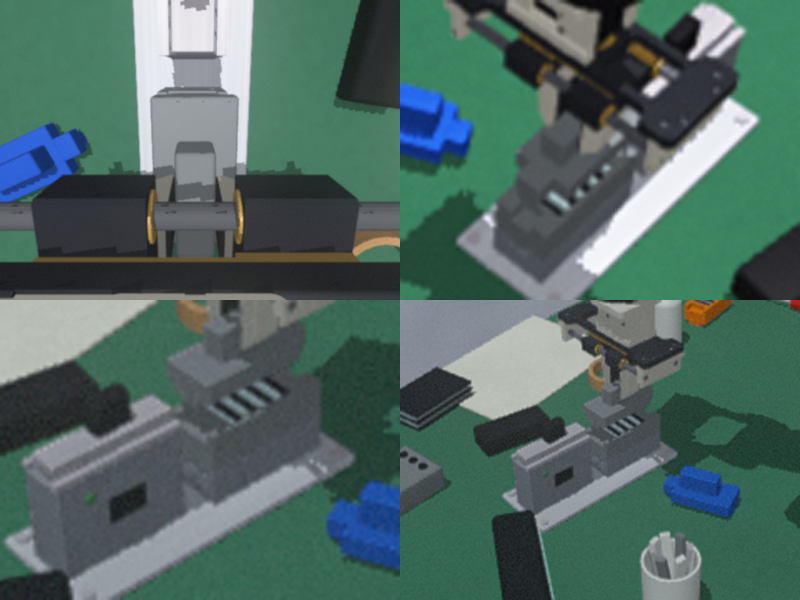

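Cover hangs squarely above the carrier (wrist crop, wide end away, towards the guide). Lower it in steps.

```bash
python3 -m handwheel '0 0 0.08 0 0 0 -1;0 0 0.16 0 0 0 -1;0 0 0.16 0 0 0 -1' | head -4
python3 -m handwheel '0 0 0.03 0 0 0 -1;0 0 0.06 0 0 0 -1;0 0 0.06 0 0 0 -1' | head -4
python3 -m handwheel '0 0 0.02 0 0 0 -1;0 0 0.04 0 0 0 -1;0 0 0.04 0 0 0 -1' | head -4
```

```text
time: 14.23
tool_pos: [538.0, 108.0, 101.8]
tcp_rot: [-3.138, 0.001, 1.422]
contact_force: [-0.5, 0.3, -3.3]
time: 14.48
tool_pos: [538.9, 108.0, 97.0]
tcp_rot: [-3.14, 0.0, 1.422]
contact_force: [-0.5, 0.4, -2.1]
time: 14.73
tool_pos: [539.5, 108.1, 94.6]
tcp_rot: [3.141, -0.0, 1.422]
contact_force: [-2.1, 0.1, 4.8]
```

```bash
python3 -m handwheel '0 0 0 0 0 0 0;0 0 0 0 0 0 0;0 0 0 0 0 0 0' | tail -2
python3 -m handwheel '0 0 -0.4 0 0 0 0;0 0 -0.8 0 0 0 0;0 0 -0.8 0 0 0 0' | head -2
python3 -m handwheel '0.45 0 -0.4 0 0 0 0;0.45 0 -0.4 0 0 0 0;0.45 0 -0.4 0 0 0 0' | head -2
python3 - <<'E'
from plant import bot,viewer
from h import *
p=viewer.capture("wrist"); o=bot.get_obs(); print(o["tool_pos"],o["tcp_rot"])
for t in ("bolt_grip","cover"): print(t,[(d["centre"],d["score"]) for d in viewer.recognise(t,p)][:2])
F=p["frame"][:,:,::-1].copy(); q=[539,108,-.151]
for b,z in ((DOCK(-65)[3],0),(DOCK(-65)[4],0),(COV[0],62),(COV[1],62),(COV[2],62)):
    cv2.polylines(F,[cv2.convexHull((w2px(p,xf(b,q,z))*16).round().astype(np.int32))],True,(0,0,255),1,shift=4)
cv2.imwrite("pics/w8.png",F)
E
```

```text
grip_width: 35.5
finger_force: 0.0
time: 15.23
tool_pos: [543.2, 108.3, 181.0]
time: 15.48
tool_pos: [547.8, 155.0, 217.0]
[546.73156368 153.57131883 214.87336488] [ 3.13812379e+00 -8.41177834e-04  1.42370411e+00]
bolt_grip [([311.4, 121.1], 0.87), ([28.2, 104.2], 0.32)]
cover [([179.5, 254.3], 0.85), ([311.6, 257.0], 0.63)]
```

View pics/w8.png

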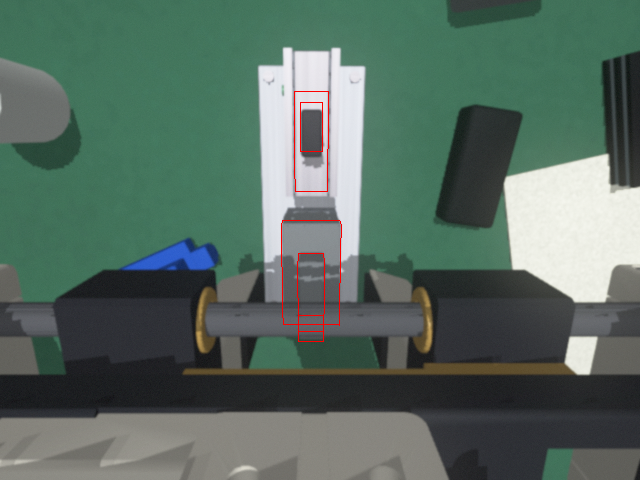

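```bash
python3 -m handwheel '0.78 0 0 0 0 0 0;0.78 0 0 0 0 0 0;0.78 0 0.2 0 0 0 0;0.78 0 0.5 0 0 0 0;0.78 0 0.5 0 0 0 0' | head -2
python3 -m handwheel '0 0 0.3 0 0 0 0;0 0 0.56 0 0 0 0;0 0 0.56 0 0 0 0;0 0 0.56 0 0 0 0' | head -4
python3 -m handwheel '0 0 0 0 0 0 -1;0 0 0 0 0 0 -1;0 0 0 0 0 0 -1;0 0 0 0 0 0 -1;0 0 0 0 0 0 -1;0 0 0 0 0 0 -1'
```

```text
time: 16.05
tool_pos: [554.0, 228.2, 156.8]
time: 16.38
tool_pos: [556.9, 228.5, 107.1]
tcp_rot: [-3.138, 0.002, 1.42]
contact_force: [0.6, -0.0, 1.0]
time: 16.88
tool_pos: [557.8, 229.7, 108.3]
tcp_rot: [3.141, -0.0, 1.422]
contact_force: [-0.7, -0.6, 3.9]
grip_width: 13.9
finger_force: 30.0
```

```bash
python3 -m handwheel '-0.08 0 0 0 0 0 -1;-0.16 0 0 0 0 0 -1;-0.24 0 0 0 0 0 -1;-0.3 0 0 0 0 0 -1;-0.3 0 0 0 0 0 -1'
python3 -m handwheel '-0.06 0 0 0 0 0 -1;-0.12 0 0 0 0 0 -1;-0.15 0 0 0 0 0 -1;-0.155 0 0 0 0 0 -1;-0.155 0 0 0 0 0 -1'
```

```text
time: 17.3
tool_pos: [552.9, 198.1, 108.3]
tcp_rot: [3.141, 0.001, 1.421]
contact_force: [-2.0, -2.0, 4.8]
grip_width: 13.5
finger_force: 30.0
time: 17.72
tool_pos: [551.5, 188.7, 108.4]
tcp_rot: [3.139, -0.008, 1.421]
contact_force: [2.4, 21.4, 1.3]
grip_width: 13.8
finger_force: 30.0
```

```bash
python3 -m handwheel '0 0 0 0 0 0 0;0 0 0 0 0 0 0;0 0 0 0 0 0 0;0 0 0 0 0 0 0' 
python3 -m handwheel '0 0 -0.4 0 0 0 0;0 0 -0.8 0 0 0 0;0 0 -0.8 0 0 0 0' | head -2
python3 -m handwheel '-0.45 0 -0.3 0 0 0 0;-0.45 0 -0.3 0 0 0 0;-0.45 0 -0.3 0 0 0 0;-0.45 0 -0.3 0 0 0 0' | head -2
python3 - <<'E'
from plant import bot,viewer
from h import *
p=viewer.capture("wrist"); o=bot.get_obs(); print(o["tool_pos"],o["tcp_rot"])
F=p["frame"][:,:,::-1].copy(); q=[539,108,-.151]
a=cv2.resize(F[80:260,220:400],(400,400),interpolation=cv2.INTER_CUBIC)
for b,z in ((DOCK(-65,.045)[3],0),(box(-7,7,65,95,129.9,130),0),(COV[0],62),(COV[2],62)):
    cv2.polylines(F,[cv2.convexHull((w2px(p,xf(b,q,z))*16).round().astype(np.int32))],True,(0,0,255),1,shift=4)
cv2.imwrite("pics/w9.png",np.hstack([a,cv2.resize(F[80:260,220:400],(400,400),interpolation=cv2.INTER_CUBIC)]))
E
```

```text
time: 18.05
tool_pos: [550.5, 183.7, 107.3]
tcp_rot: [-3.141, 0.001, 1.421]
contact_force: [-0.3, -0.1, -0.9]
grip_width: 35.6
finger_force: 0.0
time: 18.3
tool_pos: [554.4, 184.7, 195.2]
time: 18.63
tool_pos: [544.2, 139.5, 217.7]
[543.88186356 140.11700083 216.97234084] [-3.14073346e+00 -1.36000346e-04  1.42048882e+00]
```

View pics/w9.png

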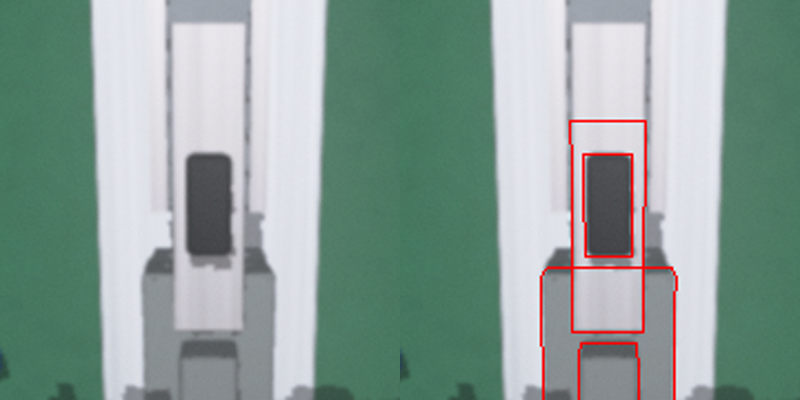

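The fin and tongue sit exactly on the overlay predicted for 45 mm, and the bolt pushed back with 21 N at its stop. The cover's rib and plate also match. Handing in.

```bash
python3 -m handwheel '0 0 0 0 0 0 0;0 0 0 0 0 0 0' | head -1; python3 -c "
from plant import bot;print(bot.close_job())"
```

```text
time: 18.85
the job is handed in; nothing more can be done
None
```

The carrier and then the grey cover are seated in the dock, the bolt is slid in to its stop over the cover and released, and I handed the job in at about 19 s without touching anything else on the bench.

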